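Open the stiff lid of the parts box onto its stop and put the tape measure away

TASK

Swing the stiff lid of the grey steel box right back by its black pull tab until it meets the rubber stop behind it and press it lightly home there for a moment: feel for the stop, whose setting differs each time, and do not strain it (20 N on it is too much). Then put the tape measure into the box and leave the lid resting on its stop, without disturbing the jar, the torch and the cardboard nail box.

Things in the scene. Friction and masses are not known exactly. Their poses are not given: they have to be found in the camera images.
- lid (a joint): hinge angle of the box lid, rad: 0 shut, pi/2 upright, growing as it swings up and back. The hinge is stiff (0.3 N m of friction, about 2 N at the tab, 3 N with the 0.3 kg lid's weight): the lid stays where it is left. Starts at 0 to 0.25. It meets the rubber stop somewhere between 1.7 and 2.0; the stop's screw is set up to 22 mm differently each time.
- pull_tab (a point): grip point of the black pull tab, a flat bar 12 mm thick (y), 18 high, 50 long, round-ended, in the middle of the lid's front edge; at any lid angle it can be pinched from above across the 12 mm and pivots between the fingers. The point lies 34 mm beyond the lid's edge, 178 from the hinge axis. Axes turn with the lid: -x from hinge to tab, y along the hinge, z out of the outer face.
- lid_hinge (a point): middle of the hinge axis, on the upper rim of the box's back wall, 70 mm above the table; axes turn with the lid, y along the axis.
- parts_box: open grey steel box, fixed to the table: 140 deep (x) x 170 wide (y) x 70 mm high, walls and floor 6 mm; origin under its centre, x to the back where the hinge is, y along the hinge, z up. The lid is a 4 mm plate; its hinge axis lies 73 mm behind the box's centre.
- stop_post (a point): top of the dark steel upright (30 mm wide, 167 high) fixed behind the box, 148 mm behind its centre. Its screw carries a black rubber bumper, 18 mm across, aimed at the lid: centre 155 mm above the table, 30 to 52 mm behind the back wall. The bumper is sprung, 5 N per mm over 6 mm. The lid's outer face meets it about 90 mm from the hinge, so half of its force is felt at the tab.
- box_floor (a point): centre of the box's inner floor, 6 mm above the table; the inside measures 128 (x) x 158 (y) x 64 mm.
- tape_measure_mid (a point): centre (half-way up) of the yellow tape measure, 0.14 to 0.28 kg, 34 thick (its x) x 78 long (its y) x 66 mm high, standing upright on the table with its centre 33 mm up; grasp it from above across the 34 mm.
- oil_jar: bystander: glass jar with yellow lid, 74 mm across, 116 mm high; origin under its centre.
- torch: bystander: black torch lying on the table, 145 mm long, 50 mm across; origin under its centre.
- nail_box: bystander: small cardboard box, 61x90x51 mm; origin under its centre. Behind it an open carton, fixed, 560 mm high with its flaps up, fills the middle of the table from 0.63 m ahead of the robot's axis on, y from -0.40 to +0.03: cross the table in front of it.

How it is judged:
On the way, in this order (a step that is already met when the one before it is completed fails the run):
1. the lid is pressed against its rubber stop with more than 2 N for 0.2 s (contact force between lid and bumper_tip above 2 N), for 0.2 s.
2. the tape measure is inside the box, down on its floor (x of tape_measure_mid in the frame of box_floor between -0.06 and 0.06 m and y of tape_measure_mid in the frame of box_floor between -0.075 and 0.075 m and z of tape_measure_mid in the frame of box_floor between 0 and 0.045 m), for 0.2 s.
At the end, for the whole second after the job is handed in: The tape measure rests inside the box on its floor (centre less than 45 mm above it), at rest, and the lid still lies against its rubber stop (gap under 2.5 mm) (all of step 2 and z of bumper_tip in the frame of pull_tab below 0.0155 m and linear speed of tape_measure below 0.02 m/s); the robot touches nothing.
It fails at once if the rubber stop is strained: the lid presses on it with more than 20 N (contact force between lid and bumper_tip above 20 N).
It fails at once if the jar, the torch or the nail box is moved by more than 25 mm (distance of any of oil_jar, torch, nail_box from where it was at the start of the episode above 0.025 m).
It also fails if it takes over 72 s, if anything falls off the work surface, if the arm or the gripper's body presses on something with over 40 N, if the wrist force passes 120 N, or if a joint passes its speed limit or range.

ROBOT

A 6-joint arm with a two-finger parallel gripper is mounted at the origin on a cart in front of the work surface, level with it; the furniture and walls round the work are solid. World frame = base frame: x ahead of the robot, y to its left, z up, the work surface at z = 0. Lengths are in m, angles in rad, forces in N, time in s.
With the tool pointing down it reaches from about 0.425 to 0.95 m from the base axis. Payload 3.5 kg.
Tool frame: the origin (TCP) lies at the very end of the fingers, on their centre line; the grasp point (between the pads) lies ctrl.tcp_to_grasp behind it (ctrl.tcp_to_grasp is the distance from the TCP to the grasp point, in m); z points along the fingers, y is the line along which they close (so a half turn about z gives the same grasp; the last joint's range is limited). The gripper opens to 85 mm and grips with 20 to 120 N. Pads are 22 mm wide; open, the fingers measure 114 mm over their backs; the gripper's body (76 mm by 85 mm) begins 54 mm behind the grasp point. The pads swing forward as they close: fully open they stand 13 mm farther back than shut.
Start: joints at [-1.464, 0.286, 1.577, -0, 1.279, -0.15], TCP at [0.171, -0.653, 0.231] pointing down, gripper open.
Joint ranges: [-2.77, 2.77], [-0.9, 2.22], [0.21, 2.48], [-1.53, 4.67], [0.24, 2.81], [-2.84, 2.84]. Speed limits (rad/s): [2.79, 2.79, 3.14, 3.14, 3.14, 3.14].

INTERFACE

Orientations are given as a unit quaternion [x, y, z, w].
In Python, from plant import ctrl gives the robot as it stands.
- The arm moves only by the shell command python3 -m inch 'ROWS' [FORCE]. ROWS is JSON, a list of rows, each an object with "slide": the shift along the tool's x, y, z in cm, a list of three; "turn": the turn about the tool's z in rad; "grip": the finger opening in cm, from 0 to 8.54. A call has 1 to 20 rows; each row is the pose to reach, as a shift and turn from the pose commanded when the call began, along the tool's axes at that moment; what a row does not reach only later rows make up. A row lasts 1/10 s, in which the tool goes at most 50 mm and 8.59 degrees, less where a joint would pass 70% of its speed; a pose out of reach is approached as far as the arm can. A call with a gripper value outside its range is refused whole. The fingers move at their own pace and stop on an object; FORCE is the grip in N (left out, the last holds). Time passes only in rows, so rows that repeat a pose let the fingers close. It gives the time, the measured TCP pose, the force, the opening and the grip force at its end, in the units of the state.
- ctrl.get_state(): the state, without advancing time (a new reading comes with each control period).
- ctrl.read_camera(name): name is "side" or "top" or "wrist"; returns (picture, depth): 384x512x3 uint8, red, green, blue; 384x512 float32, m along the optical axis (not along the pixel's ray), 0 where there is no reading.
- ctrl.camera_info(name): a dict with "K" (3x3 intrinsics, pixels), "camera_from_world" (4x4, takes a point from world to camera coordinates); the wrist camera has in their place "T_tool_cam" (4x4, takes a point from camera to tool coordinates, whose origin is the TCP and whose axes are the flange's). Camera axes: x right, y down, z forward; pixel columns grow to the right and rows downward; lengths in m; the calibration is good to about 2 mm. A picture is of the moment at which its call begins: read the wrist's pose just before it. camera_info takes no time and is no camera call.
- ctrl.sign_off(): hands the job in; it is judged then, once.
The state is a dict: "time": time; "qpos": joint angles; "dq": joint speeds; "joint_efforts": joint torques, N m; "eef_pos": TCP position; "tcp_rot": TCP orientation; "contact_force": force on the tool from outside, world axes, zero at the start; "wrist_torque": the same for the moment, N m; "opening": opening from 0.0 (shut) to 1.0 (fully open); "finger_force": force on a finger pad.
Only numpy, scipy, OpenCV 4.12 (cv2) and the standard library are available. Lean on these libraries where they do the work, as an engineer would, in place of code of your own. Each camera call takes 0.05 s, during which the arm holds its last target. There are 200 camera calls.

## Working session

There is one attempt and no reset: what is moved stays moved. The work goes in short steps, Python scripts to look and compute and a shell command to move; the robot and the scene stay as the last step left them, time stands still between calls to the robot, and variables do not carry over. Pictures are saved under pics/ and viewed, at most 10 in all, crops included, and the job is handed in when it is done.

```bash
ls; mkdir -p pics; python3 - <<'E'
from plant import ctrl
import cv2,numpy as np
s=ctrl.get_state();print(s,ctrl.tcp_to_grasp)
for n in("top","side"):
    p,d=ctrl.read_camera(n);cv2.imwrite(f"pics/{n}0.png",p[...,::-1]);np.savez(f"pics/{n}0.npz",p=p,d=d)
    print(n,ctrl.camera_info(n))
print(ctrl.camera_info("wrist"))
a=cv2.imread("pics/top0.png");b=cv2.imread("pics/side0.png")
E
```

```text
pics
{'time': 0.0, 'qpos': array([-1.46398465e+00,  2.87187483e-01,  1.57822192e+00,  4.39414027e-06,
        1.27859351e+00, -1.50008826e-01]), 'dq': array([-0.00077173, -0.00035073,  0.00102591,  0.00124695,  0.00215449,
       -0.00022375]), 'joint_efforts': array([ 1.18048159e-03, -4.05979013e+01, -2.92624801e+01, -3.14090369e-05,
        5.86417853e-03, -4.28922348e-06]), 'eef_pos': array([ 0.17140561, -0.65217691,  0.22990831]), 'tcp_rot': array([ 9.91766087e-01,  1.28056924e-01,  2.81297304e-05, -1.20480262e-03]), 'contact_force': array([-0.1204817 , -0.15744397,  0.24219786]), 'wrist_torque': array([-0.06854055, -0.00011893,  0.01137144]), 'finger_force': 0.0, 'opening': 1.0001227349829291} 0.0187
top {'K': array([[373.67098453,   0.        , 250.50036949],
       [  0.        , 373.67098453, 191.05874582],
       [  0.        ,   0.        ,   1.        ]]), 'camera_from_world': array([[ 0.00511011, -0.99941241,  0.03389271, -0.08751824],
       [-0.98896579, -0.01006904, -0.14780149,  0.54422477],
       [ 0.14805591, -0.03276345, -0.98843614,  0.99565763],
       [ 0.     
[... 296 characters left out ...]
      [-0.26983173,  0.37466159, -0.88702848,  0.26159485],
       [ 0.49132637, -0.73868135, -0.46146317,  1.20180396],
       [ 0.        ,  0.        ,  0.        ,  1.        ]])}
{'K': array([[281.63172845,   0.        , 249.00101998],
       [  0.        , 281.63172845, 190.96870308],
       [  0.        ,   0.        ,   1.        ]]), 'T_tool_cam': array([[ 9.30750860e-04, -9.62204914e-01, -2.72324876e-01,
         6.88509179e-02],
       [ 9.99999506e-01,  9.90333996e-04, -8.13507639e-05,
         5.45054079e-06],
       [ 3.47968687e-04, -2.72324666e-01,  9.62205360e-01,
        -1.42424207e-01],
       [ 0.00000000e+00,  0.00000000e+00,  0.00000000e+00,
         1.00000000e+00]])}
```

View pics/top0.png

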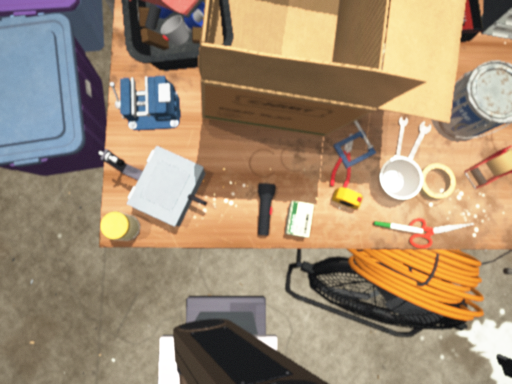

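View pics/side0.png

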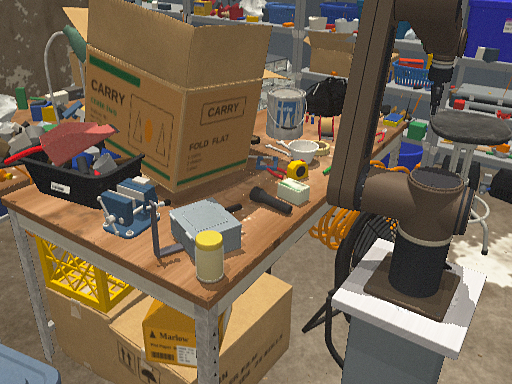

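The top view shows the box lid around (165,185), with its tab at about (198,203). The stop post is at (115,160), the jar at (115,227), the torch at (265,208), the nail box at (299,218) and the tape measure at (349,196).

```bash
cat > h.py <<'E'
import cv2,numpy as np
from plant import ctrl
def cloud(d,K,cfw):
    v,u=np.mgrid[:d.shape[0],:d.shape[1]]
    P=np.stack([(u-K[0,2])/K[0,0]*d,(v-K[1,2])/K[1,1]*d,d],-1)
    T=np.linalg.inv(cfw); return P@T[:3,:3].T+T[:3,3]
def load(n):
    z=np.load(f"pics/{n}0.npz");i=ctrl.camera_info(n);return z["p"],z["d"],cloud(z["d"],i["K"],i["camera_from_world"])
E
python3 - <<'E'
from h import *
p,d,W=load("top")
hsv=cv2.cvtColor(p,cv2.COLOR_RGB2HSV)
def box(r0,r1,c0,c1):
    m=np.zeros(d.shape,bool);m[r0:r1,c0:c1]=1;return m&(d>0)
# table
print("table z",np.median(W[box(150,160,215,300)][:,2]))
z=W[...,2]
# lid plate
m=box(145,228,128,206)&(hsv[...,1]<50)&(hsv[...,2]>110)&(z>.05)
m=cv2.erode(m.astype(np.uint8),np.ones((3,3)))>0
P=W[m];c=P.mean(0);u,s,vt=np.linalg.svd(P-c,full_matrices=False);n=vt[2]*np.sign(vt[2][2])
print("lid n",len(P),c,n,"rms",s[2]/len(P)**.5,"tilt",np.arccos(n[2]))
m2=cv2.dilate(m.astype(np.uint8),np.ones((3,3)))>0
cn=max(cv2.findContours(m2.astype(np.uint8),0,2)[0],key=cv2.contourArea)
r=cv2.minAreaRect(cn);b=cv2.boxPoints(r)
i=ctrl.camera_info("top");T=np.linalg.inv(i["camera_from_world"])
def ray(uv,n,c):
    q=np.linalg.inv(i["K"])@[uv[0],uv[1],1];q=T[:3,:3]@q;o=T[:3,3];return o+q*(n@(c-o))/(n@q)
for k in b: print("lid corner",k,ray(k,n,c).round(4))
dark=hsv[...,2]<75
mt=box(190,215,188,212)&dark&(z>.03);print("tab px",np.argwhere(mt)[:,::-1].mean(0),W[mt].mean(0),W[mt].min(0),W[mt].max(0))
v,uu=np.nonzero(mt);print(np.c_[uu,v,(W[mt]*1000).round()].astype(int)[::4])
my=box(180,212,330,366)&(hsv[...,0]>18)&(hsv[...,0]<35)&(hsv[...,1]>140)&(hsv[...,2]>120)
print("tape n",my.sum(),W[my].min(0),W[my].max(0))
for zz in(.066,):
    mm=my&(z>.055);Q=W[mm][:,:2].astype(np.float32);print("tape top",len(Q),cv2.minAreaRect(Q),np.median(W[mm][:,2]))
for nm,bb in(("jar",(208,245,95,135)),("torch",(180,240,252,280)),("nail",(198,242,282,316)),("post",(145,190,98,142))):
    mm=box(*bb)&(z>.02);Q=W[mm];print(nm,len(Q),Q.min(0).round(3),Q.max(0).round(3),cv2.minAreaRect(Q[:,:2].astype(np.float32)))
E
python3 - <<'E'
import cv2
a=cv2.imread("pics/top0.png");x=cv2.resize(a[135:245,95:215],None,fx=5,fy=5,interpolation=2)
b=cv2.imread("pics/side0.png");y=cv2.resize(b[150:290,140:350],(825,550))[:, :]
cv2.imwrite("pics/c1.png",x)
E
```

```text
table z -0.002376064869536343
lid n 3121 [0.55199163 0.14629598 0.07734365] [0.01812232 0.03651818 0.99916866] rms 0.0019042522890452627 tilt 0.040778888499646275
lid corner [125.0294  203.38237] [0.5037 0.2496 0.0744]
lid corner [153.43437 143.4163 ] [0.6683 0.1823 0.0739]
lid corner [203.51357 167.13802] [0.6029 0.0446 0.0801]
lid corner [175.1086  227.10408] [0.4417 0.1148 0.0805]
tab px [194.29787234 198.55319149] [0.5180683  0.06745119 0.07638099] [0.50491548 0.03785098 0.0332279 ] [0.54172914 0.08925144 0.09000837]
[[194 192 542  74  35]
 [191 195 527  76  83]
 [191 196 523  75  87]
 [191 197 521  75  86]
 [189 198 518  80  87]
 [193 198 518  70  85]
 [190 199 516  78  85]
 [196 199 515  61  88]
 [196 200 513  62  86]
 [189 201 515  86  42]
 [202 202 508  46  84]
 [204 203 505  40  89]]
tape n 365 [ 0.50187539 -0.40243367 -0.00375566] [ 0.56647685 -0.31653543  0.06946059]
tape top 252 ((0.5302003622055054, -0.356612890958786), (0.061152052134275436, 0.03452650457620621), 68.7622299194336) 0.0621061439957068
jar 844 [0.407 0.225 0.023] [0.48  0.295 0.12 ] ((0.44258323311805725, 0.2602309584617615), (0.0716099813580513, 0.07101067900657654), 17.17485809326172)
torch 680 [ 0.424 -0.153  0.021] [ 0.568 -0.105  0.054] ((0.49631446599960327, -0.12872907519340515), (0.144246444106102, 0.048282746225595474), 0.013087711296975613)
nail 767 [ 0.419 -0.256  0.02 ] [ 0.518 -0.182  0.056] ((0.46810317039489746, -0.21917575597763062), (0.06070004403591156, 0.09005145728588104), 80.01535034179688)
post 376 [0.542 0.209 0.021] [0.627 0.295 0.169] ((0.5869656801223755, 0.2464575171470642), (0.11653471738100052, 0.04227927699685097), 43.210960388183594)
```

View pics/c1.png

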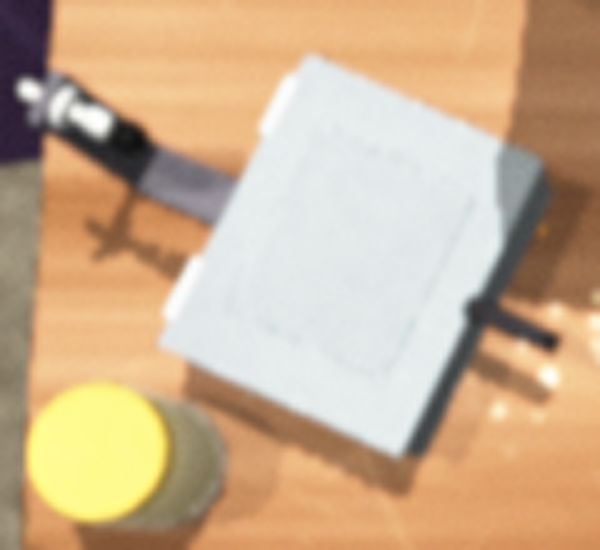

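The crop shows the lid face, with the tab running from (470,310) to (555,342) in crop pixels. The hinge side faces the post at upper left. Lid angle is about 0.04 rad, and both measurements of the tab grip put it at about (0.510, 0.051). The tab and the tape share nearly the same azimuth. Next I go above the tab.

```bash
cat >> h.py <<'E'
from scipy.spatial.transform import Rotation as R
def to(x,y,z,az=None):
    s=ctrl.get_state();r=R.from_quat(s["tcp_rot"]).as_matrix();c=np.degrees(np.arctan2(r[1,0],r[0,0]))
    print("slide cm",(r.T@(np.array([x,y,z])-s["eef_pos"])*100).round(2),"az",c.round(2),"turn",None if az is None else np.radians(c-az).round(3),"F",s["contact_force"].round(2),"t",s["time"])
def wrist(name):
    s=ctrl.get_state();p,d=ctrl.read_camera("wrist");cv2.imwrite(f"pics/{name}.png",p[...,::-1])
    i=ctrl.camera_info("wrist");T=np.eye(4);T[:3,:3]=R.from_quat(s["tcp_rot"]).as_matrix();T[:3,3]=s["eef_pos"]
    return p,d,cloud(d,i["K"],np.linalg.inv(T@i["T_tool_cam"]))
E
python3 -c "
from h import *
to(.45,-.35,.22,67.4);to(.51,.051,.19,67.4)"
```

```text
slide cm [ 34.62 -22.15   1.06] az 14.72 turn -0.919 F [ 0.02  0.53 -1.3 ] t 0.1
slide cm [ 50.61 -59.41   4.15] az 14.72 turn -0.919 F [ 0.02  0.53 -1.3 ] t 0.1
```

```bash
python3 -m inch '[{"slide":[34.6,-22.2,1],"turn":-0.92,"grip":8.5},{"slide":[34.6,-22.2,1],"turn":-0.92,"grip":8.5},{"slide":[34.6,-22.2,1],"turn":-0.92,"grip":8.5},{"slide":[34.6,-22.2,1],"turn":-0.92,"grip":8.5},{"slide":[34.6,-22.2,1],"turn":-0.92,"grip":8.5},{"slide":[34.6,-22.2,1],"turn":-0.92,"grip":8.5},{"slide":[34.6,-22.2,1],"turn":-0.92,"grip":8.5},{"slide":[34.6,-22.2,1],"turn":-0.92,"grip":8.5},{"slide":[50.6,-59.4,4],"turn":-0.92,"grip":6},{"slide":[50.6,-59.4,4],"turn":-0.92,"grip":6},{"slide":[50.6,-59.4,4],"turn":-0.92,"grip":6},{"slide":[50.6,-59.4,4],"turn":-0.92,"grip":6},{"slide":[50.6,-59.4,4],"turn":-0.92,"grip":6},{"slide":[50.6,-59.4,4],"turn":-0.92,"grip":6},{"slide":[50.6,-59.4,4],"turn":-0.92,"grip":6},{"slide":[50.6,-59.4,4],"turn":-0.92,"grip":6},{"slide":[50.6,-59.4,4],"turn":-0.92,"grip":6},{"slide":[50.6,-59.4,4],"turn":-0.92,"grip":6},{"slide":[50.6,-59.4,4],"turn":-0.92,"grip":6},{"slide":[50.6,-59.4,4],"turn":-0.92,"grip":6}]' 30
python3 - <<'E'
from h import *
to(.51,.051,.19,67.4)
p,d,W=wrist("w1");np.savez("pics/w1.npz",p=p,d=d,W=W)
E
```

```text
time: 2.1
eef_pos: [0.5099, 0.0492, 0.1913]
tcp_rot: [0.832, 0.554, -0.0, 0.0]
contact_force: [0.4, 0.4, -0.9]
opening: 0.706
finger_force: 0.0
slide cm [ 0.17 -0.06  0.13] az 67.35 turn -0.001 F [ 0.42  0.36 -0.92] t 2.1
```

View pics/w1.png

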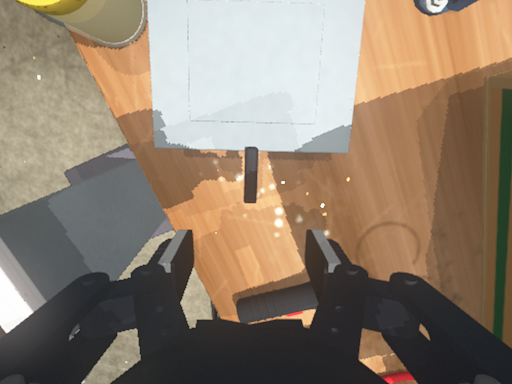

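The wrist view shows the tab at columns 245-258, rows 147-203, centred between the fingers and nearly parallel to the tool. The lid edge is at row 150.

```bash
python3 - <<'E'
from h import *
z=np.load("pics/w1.npz");p,d,W=z["p"],z["d"],z["W"]
g=p.max(2);m=np.zeros(d.shape,bool);m[140:212,236:268]=1
m&=(g<80)&(W[...,2]>.055)&(d>0)
Q=W[m];print(len(Q),Q.min(0),Q.max(0),np.median(Q[:,2]));r=cv2.minAreaRect(Q[:,:2].astype(np.float32));print("tab",r)
tip=W[203-4,248:253];print("tip",W[196:206:2,251].round(4))
L=np.zeros(d.shape,bool);L[5:140,165:345]=1;L&=d>0
P=W[L];P=P[abs(P[:,2]-.078)<.02];c=P.mean(0);n=np.linalg.svd(P-c,full_matrices=False)[2][2];n*=np.sign(n[2]);print("lid",c,n,np.arccos(n[2]))
for uv in((156,149),(350,153),(148,5),(364,5)):print(uv,W[uv[1]-2,uv[0]+(3 if uv[0]<250 else -3)].round(4))
E
```

```text
90 [0.50187962 0.03539811 0.08163431] [0.52983799 0.08523837 0.08733932] 0.08473029340476641
tab ((0.5158653855323792, 0.060468919575214386), (0.05189014598727226, 0.010307838208973408), 65.76882934570312)
tip [[ 0.5092  0.043   0.0861]
 [ 0.5084  0.0411  0.0855]
 [ 0.5076  0.039   0.0846]
 [ 0.5066  0.0366  0.0825]
 [ 0.4954  0.008  -0.0034]]
lid [0.55244905 0.13959848 0.07791998] [0.01419021 0.03161135 0.9993995 ] 0.034657187672996914
(156, 149) [0.4494 0.1154 0.0784]
(350, 153) [0.6046 0.0471 0.0795]
(148, 5) [0.4958 0.2203 0.075 ]
(364, 5) [0.6513 0.1555 0.0753]
```

```bash
python3 -c "
from h import *
to(.513,.050,.058,66.4)"
```

```text
slide cm [ 0.21  0.24 13.33] az 67.32 turn 0.016 F [ 0.08 -0.22  0.19] t 2.15
```

```bash
python3 -m inch '[{"slide":[0.2,0.24,4],"turn":0.016,"grip":5},{"slide":[0.2,0.24,8],"turn":0.016,"grip":5},{"slide":[0.2,0.24,11],"turn":0.016,"grip":5},{"slide":[0.2,0.24,13.3],"turn":0.016,"grip":5},{"slide":[0.2,0.24,13.3],"turn":0.016,"grip":5},{"slide":[0.2,0.24,13.3],"turn":0.016,"grip":2},{"slide":[0.2,0.24,13.3],"turn":0.016,"grip":1.0},{"slide":[0.2,0.24,13.3],"turn":0.016,"grip":0.6},{"slide":[0.2,0.24,13.3],"turn":0.016,"grip":0.6},{"slide":[0.2,0.24,13.3],"turn":0.016,"grip":0.6},{"slide":[0.2,0.24,13.3],"turn":0.016,"grip":0.6}]' 40
python3 - <<'E'
from h import *
to(.513,.05,.058)
h=np.array([.584,.213,.070]);b=np.array([.400,.916,0]);r=R.from_quat(ctrl.get_state()["tcp_rot"]).as_matrix()
f=lambda t:h-b*.178*np.cos(t)+np.array([0,0,.178*np.sin(t)])
for t in np.arange(.035,2.06,.1):print(t.round(3),(r.T@(f(t)-f(.035))*100).round(2))
E
```

```text
time: 3.25
eef_pos: [0.5122, 0.0515, 0.0589]
tcp_rot: [0.837, 0.548, -0.001, -0.001]
contact_force: [-5.2, 0.2, 1.5]
opening: 0.134
finger_force: 43.3
slide cm [-0.1   0.14  0.09] az 66.41 turn None F [-5.15  0.23  1.46] t 3.25
0.035 [0. 0. 0.]
0.135 [ 0.15 -0.   -1.77]
0.235 [ 0.48 -0.01 -3.52]
0.335 [ 0.98 -0.01 -5.23]
0.435 [ 1.65 -0.02 -6.88]
0.535 [ 2.48 -0.02 -8.45]
0.635 [ 3.46 -0.02 -9.93]
0.735 [  4.59  -0.03 -11.31]
0.835 [  5.84  -0.03 -12.57]
0.935 [  7.22  -0.03 -13.7 ]
1.035 [  8.7   -0.03 -14.68]
1.135 [ 10.27  -0.04 -15.51]
1.235 [ 11.92  -0.04 -16.18]
1.335 [ 13.63  -0.04 -16.68]
1.435 [ 15.38  -0.04 -17.01]
1.535 [ 17.15  -0.04 -17.16]
1.635 [ 18.93  -0.04 -17.14]
1.735 [ 20.69  -0.04 -16.93]
1.835 [ 22.43  -0.04 -16.55]
1.935 [ 24.12  -0.04 -16.  ]
2.035 [ 25.75  -0.04 -15.29]
```

```bash
python3 -m inch '[{"slide":[0,-0.15,0],"turn":0,"grip":0.6},{"slide":[0.05,-0.15,-0.9],"turn":0,"grip":0.6},{"slide":[0.15,-0.15,-1.8],"turn":0,"grip":0.6},{"slide":[0.3,-0.15,-2.65],"turn":0,"grip":0.6},{"slide":[0.5,-0.15,-3.5],"turn":0,"grip":0.6},{"slide":[1,-0.15,-5.2],"turn":0,"grip":0.6},{"slide":[1.65,-0.15,-6.9],"turn":0,"grip":0.6},{"slide":[2.5,-0.15,-8.45],"turn":0,"grip":0.6},{"slide":[3.45,-0.15,-9.9],"turn":0,"grip":0.6},{"slide":[3.45,-0.15,-9.9],"turn":0,"grip":0.6}]' 40; python3 -c "
from h import *
to(.513,.050,.058)"
```

```text
time: 4.25
eef_pos: [0.527, 0.0847, 0.1602]
tcp_rot: [0.836, 0.549, 0.002, 0.001]
contact_force: [2.8, 1.8, -1.8]
opening: 0.128
finger_force: 42.2
slide cm [-3.77  0.05 10.2 ] az 66.56 turn None F [ 2.83  1.83 -1.85] t 4.25
```

```bash
python3 -m inch '[{"slide":[1.15,0.05,-1.4],"turn":0,"grip":0.6},{"slide":[2.4,0.05,-2.65],"turn":0,"grip":0.6},{"slide":[3.75,0.05,-3.8],"turn":0,"grip":0.6},{"slide":[5.25,0.05,-4.8],"turn":0,"grip":0.6},{"slide":[6.8,0.05,-5.6],"turn":0,"grip":0.6},{"slide":[8.45,0.05,-6.3],"turn":0,"grip":0.6},{"slide":[10.2,0.05,-6.8],"turn":0,"grip":0.6},{"slide":[11.95,0.05,-7.1],"turn":0,"grip":0.6},{"slide":[11.95,0.05,-7.1],"turn":0,"grip":0.6},{"slide":[11.95,0.05,-7.1],"turn":0,"grip":0.6}]' 40; python3 -c "
from h import *
to(.513,.050,.058)
for t in (1.435,1.5,1.55,1.6,1.65,1.7,1.75,1.8,1.85,1.9,1.95,2.0): print(t,17.8*(-np.cos(t)+np.cos(1.435)),-17.8*(np.sin(t)-np.sin(1.435)))"
```

```text
time: 5.25
eef_pos: [0.575, 0.1916, 0.2286]
tcp_rot: [0.836, 0.549, 0.0, 0.003]
contact_force: [7.6, -2.8, -5.8]
opening: 0.132
finger_force: 41.8
slide cm [-15.42  -0.15  17.1 ] az 66.6 turn None F [ 7.6  -2.84 -5.75] t 5.25
1.435 0.0 -0.0
1.5 1.150630231962855 -0.119280424475337
1.55 2.0396044867529217 -0.16002066549372237
1.6 2.9295039186109078 -0.15627979706195883
1.65 3.8181042424078298 -0.1080671694029241
1.7 4.703184420108305 -0.01550328897710842
1.75 5.582532212208926 0.1211804827207549
1.8 6.4539497071849175 0.3016425074449585
1.85 7.315258815124298 0.5254317241164941
1.9 8.164306711818327 0.7919887762408546
1.95 8.998971219700874 1.1006474100079584
2.0 9.8171661121871 1.4506361395796978
```

```bash
python3 -m inch '[{"slide":[0,0.2,0.15],"turn":0,"grip":0.6},{"slide":[1.15,0.2,0.05],"turn":0,"grip":0.6},{"slide":[2.05,0.2,0],"turn":0,"grip":0.6},{"slide":[2.95,0.2,0],"turn":0,"grip":0.6},{"slide":[3.4,0.2,0.02],"turn":0,"grip":0.6},{"slide":[3.8,0.2,0.05],"turn":0,"grip":0.6},{"slide":[3.8,0.2,0.05],"turn":0,"grip":0.6},{"slide":[3.8,0.2,0.05],"turn":0,"grip":0.6}]' 40; python3 -c "
from h import *
to(.513,.050,.058)"
```

```text
time: 6.05
eef_pos: [0.5913, 0.2275, 0.2289]
tcp_rot: [0.836, 0.548, 0.002, 0.0]
contact_force: [1.4, -2.0, 5.5]
opening: 0.131
finger_force: 44.6
slide cm [-19.44  -0.14  17.04] az 66.53 turn None F [ 1.41 -2.05  5.5 ] t 6.05
```

```bash
python3 -m inch '[{"slide":[0.4,0.05,0],"turn":0,"grip":0.6},{"slide":[0.8,0.05,0.02],"turn":0,"grip":0.6},{"slide":[1.0,0.05,0.04],"turn":0,"grip":0.6},{"slide":[1.0,0.05,0.04],"turn":0,"grip":0.6},{"slide":[1.0,0.05,0.04],"turn":0,"grip":0.6}]' 40; cat > f.py <<'E'
from h import *
s=ctrl.get_state();r=R.from_quat(s["tcp_rot"]).as_matrix()
print("tool-frame F",(r.T@s["contact_force"]).round(2),s["eef_pos"].round(4), s["time"])
E
python3 f.py
```

```text
time: 6.55
eef_pos: [0.5951, 0.2362, 0.2276]
tcp_rot: [0.836, 0.548, 0.001, -0.0]
contact_force: [-0.8, -2.2, 5.7]
opening: 0.13
finger_force: 45.0
tool-frame F [-2.34  0.15 -5.66] [0.5951 0.2362 0.2276] 6.55
```

```bash
python3 -m inch '[{"slide":[0.2,0,-0.05],"turn":0,"grip":0.6},{"slide":[0.4,0,-0.03],"turn":0,"grip":0.6},{"slide":[0.4,0,-0.03],"turn":0,"grip":0.6},{"slide":[0.4,0,-0.03],"turn":0,"grip":0.6}]' 40; python3 f.py;  python3 -m inch '[{"slide":[0.2,0,0.02],"turn":0,"grip":0.6},{"slide":[0.2,0,0.02],"turn":0,"grip":0.6},{"slide":[0.2,0,0.02],"turn":0,"grip":0.6}]' 40; python3 f.py
```

```text
time: 6.95
eef_pos: [0.5966, 0.2393, 0.2271]
tcp_rot: [0.836, 0.548, -0.0, 0.0]
contact_force: [2.3, -3.7, 1.7]
opening: 0.129
finger_force: 44.9
tool-frame F [-2.44  3.62 -1.75] [0.5966 0.2393 0.2271] 6.95
time: 7.25
eef_pos: [0.5973, 0.2411, 0.2268]
tcp_rot: [0.836, 0.548, -0.0, 0.0]
contact_force: [2.3, -4.3, -0.8]
opening: 0.131
finger_force: 44.7
tool-frame F [-3.03  3.87  0.79] [0.5973 0.2411 0.2268] 7.25
```

```bash
for k in 1 2; do python3 -m inch '[{"slide":[0.2,0.05,0.03],"turn":0,"grip":0.6},{"slide":[0.2,0.05,0.03],"turn":0,"grip":0.6},{"slide":[0.2,0.05,0.03],"turn":0,"grip":0.6}]' 40 >/dev/null; python3 f.py; done
```

```text
tool-frame F [-3.43  2.46  1.63] [0.5981 0.2429 0.2265] 7.55
tool-frame F [-2.46  0.1   2.25] [0.599  0.2448 0.2261] 7.85
```

```bash
for k in 1 2; do python3 -m inch '[{"slide":[0.2,0,0.05],"turn":0,"grip":0.6},{"slide":[0.3,0,0.07],"turn":0,"grip":0.6},{"slide":[0.3,0,0.07],"turn":0,"grip":0.6}]' 40 >/dev/null; python3 f.py; done
```

```text
tool-frame F [-4.64 -1.29  3.25] [0.6003 0.2476 0.2255] 8.15
tool-frame F [-3.86 -1.92  5.18] [0.6016 0.2504 0.2249] 8.45
```

```bash
for k in 1 2; do python3 -m inch '[{"slide":[0.2,-0.02,0.1],"turn":0,"grip":0.6},{"slide":[0.3,-0.02,0.12],"turn":0,"grip":0.6},{"slide":[0.3,-0.02,0.12],"turn":0,"grip":0.6}]' 40 >/dev/null; python3 f.py; done
```

```text
tool-frame F [-3.09 -1.98  4.33] [0.6029 0.2532 0.2241] 8.75
tool-frame F [-4.17 -2.01  2.14] [0.6042 0.256  0.2234] 9.05
```

```bash
for k in 1 2; do python3 -m inch '[{"slide":[0.2,-0.02,0.06],"turn":0,"grip":0.6},{"slide":[0.2,-0.02,0.07],"turn":0,"grip":0.6},{"slide":[0.2,-0.02,0.07],"turn":0,"grip":0.6}]' 40 >/dev/null; python3 f.py; done
```

```text
tool-frame F [-2.48 -2.71  0.95] [0.605  0.2578 0.2229] 9.35
tool-frame F [-3.41 -1.12  0.59] [0.6059 0.2597 0.2223] 9.65
```

```bash
for k in 1 2; do python3 -m inch '[{"slide":[0.2,-0.02,0.06],"turn":0,"grip":0.6},{"slide":[0.3,-0.02,0.10],"turn":0,"grip":0.6},{"slide":[0.3,-0.02,0.10],"turn":0,"grip":0.6}]' 40 >/dev/null; python3 f.py; done
```

```text
tool-frame F [-6.59 -2.1  -2.21] [0.6067 0.2617 0.2216] 9.95
tool-frame F [-7.26 -0.94 -2.83] [0.6078 0.264  0.2208] 10.25
```

```bash
for k in 1 2 3; do python3 -m inch '[{"slide":[0,0,0],"turn":0,"grip":0.6}]' 40 >/dev/null; python3 f.py; done;  python3 -m inch '[{"slide":[0.1,0,0.03],"turn":0,"grip":0.6},{"slide":[0.1,0,0.03],"turn":0,"grip":0.6}]' 40 >/dev/null; python3 f.py
```

```text
tool-frame F [-6.93 -1.03 -2.07] [0.6078 0.264  0.2208] 10.35
tool-frame F [-7.14 -0.39 -1.58] [0.6078 0.264  0.2208] 10.45
tool-frame F [-7.61 -0.72 -2.04] [0.6078 0.264  0.2208] 10.55
tool-frame F [-9.4  -1.44 -2.05] [0.608  0.2646 0.2206] 10.75
```

```bash
python3 -m inch '[{"slide":[-0.2,0,-0.06],"turn":0,"grip":0.6},{"slide":[-0.3,0,-0.1],"turn":0,"grip":0.6},{"slide":[-0.3,0,-0.1],"turn":0,"grip":0.6}]' 40 >/dev/null; python3 f.py;  python3 -m inch '[{"slide":[-0.3,0,-0.1],"turn":0,"grip":3},{"slide":[-0.3,0,-0.1],"turn":0,"grip":5},{"slide":[-0.3,0,-0.1],"turn":0,"grip":5},{"slide":[-0.3,0,-0.1],"turn":0,"grip":5}]' 40 ; python3 f.py; python3 -c "
from h import *
to(.6,.25,.3)
s=ctrl.get_state();print(s['qpos'])
p,d=ctrl.read_camera('side');cv2.imwrite('pics/s1.png',cv2.resize(p[130:310,110:350,::-1],(800,600)))"
```

```text
tool-frame F [-4.41 -0.37 -0.86] [0.6074 0.2632 0.2211] 11.05
time: 11.45
eef_pos: [0.6058, 0.2612, 0.2218]
tcp_rot: [0.836, 0.548, 0.001, -0.0]
contact_force: [-0.9, -0.5, 0.6]
opening: 0.585
finger_force: 0.0
tool-frame F [-0.83 -0.57 -0.61] [0.6058 0.2612 0.2218] 11.45
slide cm [-1.25 -0.08 -7.82] az 66.53 turn None F [-0.86 -0.54  0.61] t 11.45
[2.53268807e-01 2.59571409e-01 1.62697522e+00 7.61880298e-04
 1.25346699e+00 6.62736625e-01]
```

View pics/s1.png

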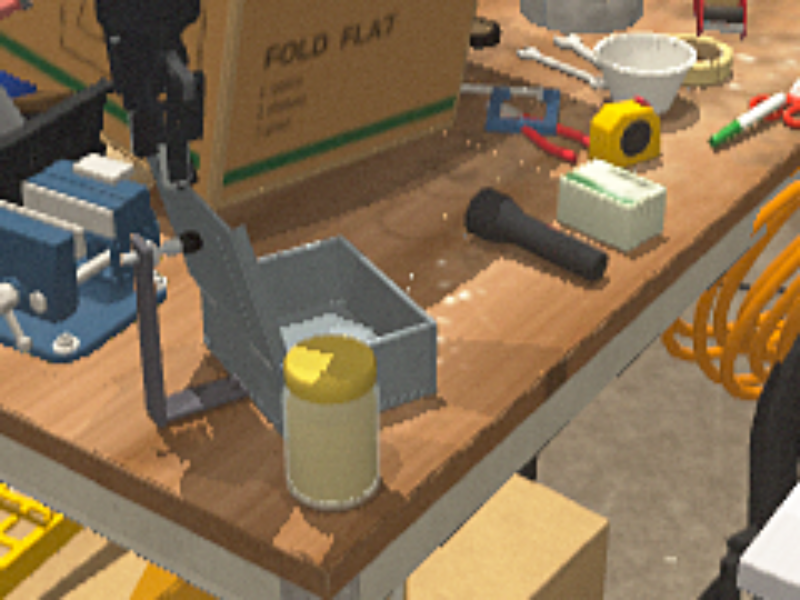

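Side view: the black bumper at (190,240) touches the lid, and the box stands open. Now I lift and go over to the tape in front of the carton.

```bash
python3 -c "
from h import *
for a in((.6,.25,.3),(.47,.02,.28),(.46,-.2,.24),(.520,-.36,.2,68.8)):to(*a)"
```

```text
slide cm [-1.23 -0.07 -7.83] az 66.52 turn None F [-0.17 -0.4  -1.24] t 11.5
slide cm [-27.51  -2.84  -5.87] az 66.52 turn None F [-0.17 -0.4  -1.24] t 11.5
slide cm [-48.09   5.01  -1.88] az 66.52 turn None F [-0.17 -0.4  -1.24] t 11.5
slide cm [-60.38  16.88   2.11] az 66.52 turn -0.04 F [-0.17 -0.4  -1.24] t 11.5
```

```bash
python3 -m inch '[{"slide":[0,0,-2],"turn":0,"grip":5},{"slide":[0,0,-5],"turn":0,"grip":5},{"slide":[0,0,-8],"turn":0,"grip":6},{"slide":[-27.5,-2.8,-6],"turn":0,"grip":7.5},{"slide":[-27.5,-2.8,-6],"turn":0,"grip":7.5},{"slide":[-27.5,-2.8,-6],"turn":0,"grip":7.5},{"slide":[-27.5,-2.8,-6],"turn":0,"grip":7.5},{"slide":[-27.5,-2.8,-6],"turn":0,"grip":7.5},{"slide":[-27.5,-2.8,-6],"turn":0,"grip":7.5},{"slide":[-48,5,-2],"turn":0,"grip":7.5},{"slide":[-48,5,-2],"turn":0,"grip":7.5},{"slide":[-48,5,-2],"turn":0,"grip":7.5},{"slide":[-48,5,-2],"turn":0,"grip":7.5},{"slide":[-48,5,-2],"turn":0,"grip":7.5},{"slide":[-60.4,16.9,2],"turn":-0.04,"grip":7.5},{"slide":[-60.4,16.9,2],"turn":-0.04,"grip":7.5},{"slide":[-60.4,16.9,2],"turn":-0.04,"grip":7.5},{"slide":[-60.4,16.9,2],"turn":-0.04,"grip":7.5},{"slide":[-60.4,16.9,2],"turn":-0.04,"grip":7.5},{"slide":[-60.4,16.9,2],"turn":-0.04,"grip":7.5}]' 40
python3 - <<'E'
from h import *
to(.53,-.357,.2,68.8)
p,d,W=wrist("w2");np.savez("pics/w2.npz",p=p,d=d,W=W)
hsv=cv2.cvtColor(p,cv2.COLOR_RGB2HSV)
m=(hsv[...,0]>15)&(hsv[...,0]<35)&(hsv[...,1]>130)&(hsv[...,2]>90)&(W[...,2]>.055)&(W[...,2]<.08)&(d>0)
n,l,st,_=cv2.connectedComponentsWithStats(m.astype(np.uint8));k=1+st[1:,4].argmax();print(st[k]);m=l==k
print(cv2.minAreaRect(W[m][:,:2].astype(np.float32)),W[m][:,2].mean())
E
```

```text
time: 13.5
eef_pos: [0.5196, -0.3606, 0.2009]
tcp_rot: [0.825, 0.565, 0.0, -0.001]
contact_force: [-0.4, 0.2, 0.2]
opening: 0.877
finger_force: 0.0
slide cm [0.71 0.83 0.09] az 68.76 turn -0.001 F [-0.44  0.18  0.15] t 13.5
[ 244  143   34   58 1715]
((0.5331575274467468, -0.3574410378932953), (0.06056452542543411, 0.03384430333971977), 68.52346801757812) 0.06228292978547719
```

View pics/w2.png

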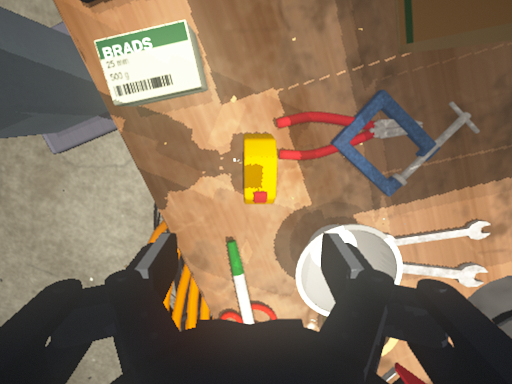

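The wrist view shows the tape at (260,168), aligned with the tool. The pliers beside it lie flat. Descending on it.

```bash
python3 -c "
from h import *
to(.532,-.357,.024,68.6)"
```

```text
slide cm [ 0.72  1.04 17.74] az 68.81 turn 0.004 F [-0.62  0.09 -0.59] t 13.55
```

```bash
python3 -m inch '[{"slide":[0.7,1.0,4],"turn":0,"grip":6},{"slide":[0.7,1.0,8],"turn":0,"grip":6},{"slide":[0.7,1.0,11],"turn":0,"grip":6},{"slide":[0.7,1.0,13],"turn":0,"grip":6},{"slide":[0.7,1.0,15],"turn":0,"grip":6},{"slide":[0.7,1.0,16.5],"turn":0,"grip":6},{"slide":[0.7,1.0,17.6],"turn":0,"grip":6},{"slide":[0.7,1.0,17.6],"turn":0,"grip":5},{"slide":[0.7,1.0,17.6],"turn":0,"grip":4},{"slide":[0.7,1.0,17.6],"turn":0,"grip":2.8},{"slide":[0.7,1.0,17.6],"turn":0,"grip":2.8},{"slide":[0.7,1.0,17.6],"turn":0,"grip":2.8},{"slide":[0.7,1.0,17.6],"turn":0,"grip":2.8}]' 60; python3 f.py
python3 -m inch '[{"slide":[0,0,-1],"turn":0,"grip":2.8},{"slide":[0,0,-4],"turn":0,"grip":2.8},{"slide":[0,0,-8],"turn":0,"grip":2.8},{"slide":[0,0,-12],"turn":0,"grip":2.8},{"slide":[0,0,-16],"turn":0,"grip":2.8},{"slide":[0,0,-18],"turn":0,"grip":2.8},{"slide":[0,0,-18],"turn":0,"grip":2.8}]' 60;python3 f.py
python3 -c "
from h import *
p,d=ctrl.read_camera('top');cv2.imwrite('pics/t1.png',cv2.resize(p[120:260,90:380,::-1],(800,386)))
np.savez('pics/top0.npz',p=p,d=d)
b=np.array([.4,.916]);c=np.array([.584,.213])-.078*b;print(c)
to(.47,-.2,.2);to(.46,0,.2);to(*c,.2,66.4)"
```

```text
time: 14.85
eef_pos: [0.5321, -0.3585, 0.0269]
tcp_rot: [0.825, 0.565, 0.0, 0.001]
contact_force: [-1.9, -0.1, 6.3]
opening: 0.389
finger_force: 60.4
tool-frame F [-0.77 -1.7  -6.3 ] [ 0.5321 -0.3585  0.0269] 14.85
time: 15.55
eef_pos: [0.5331, -0.359, 0.21]
tcp_rot: [0.825, 0.565, 0.001, 0.004]
contact_force: [-0.2, 0.3, -2.5]
opening: 0.392
finger_force: 59.9
tool-frame F [ 0.2 -0.3  2.5] [ 0.5331 -0.359   0.21  ] 15.55
[0.5528   0.141552]
slide cm [ 12.49 -11.5    0.63] az 68.8 turn None F [-0.67 -0.09 -2.37] t 15.6
slide cm [ 30.78 -19.66   0.58] az 68.8 turn None F [-0.67 -0.09 -2.37] t 15.6
slide cm [ 47.33 -16.13   0.58] az 68.8 turn 0.042 F [-0.67 -0.09 -2.37] t 15.6
```

View pics/t1.png

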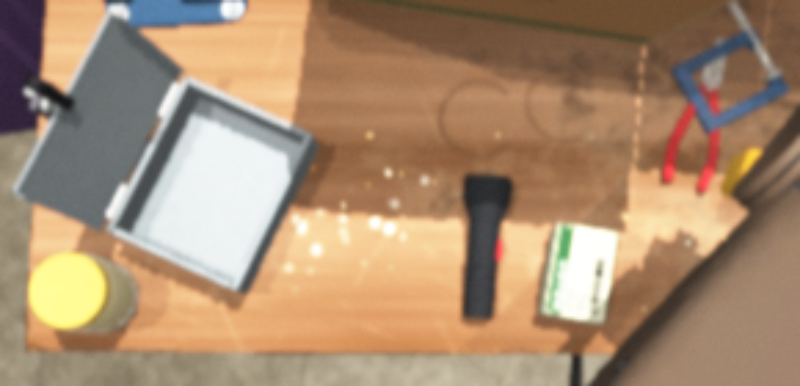

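The tape is lifted: it is the yellow at (745,170) under the arm. The box is open with its floor around (215,180) in the crop, and the lid lies on the bumper at (60,95). I'll check the floor centre while carrying the tape over.

```bash
python3 - <<'E'
from h import *
p,d,W=load("top")
m=np.zeros(d.shape,bool);m[145:230,125:210]=1
b=np.array([.4,.916]);a=np.array([-.916,.4]);c=np.array([.5528,.1416])
X=(W[...,:2]-c)@b;Y=(W[...,:2]-c)@a;z=W[...,2]
k=m&(d>0)&(z<.03)&(abs(X)<.06)&(abs(Y)<.075);print("floor z",np.median(z[k]))
k=m&(d>0)&(abs(z-.068)<.006)&(X<.08)&(X>-.1);print("rim X,Y pct",np.percentile(X[k],[1,5,50,95,99]).round(3),np.percentile(Y[k],[1,5,50,95,99]).round(3),k.sum())
r=cv2.minAreaRect(W[k][:,:2].astype(np.float32));print(r)
E
python3 -m inch '[{"slide":[12.5,-11.5,0],"turn":0,"grip":2.8},{"slide":[12.5,-11.5,0],"turn":0,"grip":2.8},{"slide":[12.5,-11.5,0],"turn":0,"grip":2.8},{"slide":[12.5,-11.5,0],"turn":0,"grip":2.8},{"slide":[30.8,-19.7,0],"turn":0.02,"grip":2.8},{"slide":[30.8,-19.7,0],"turn":0.04,"grip":2.8},{"slide":[30.8,-19.7,0],"turn":0.042,"grip":2.8},{"slide":[30.8,-19.7,0],"turn":0.042,"grip":2.8},{"slide":[43,-17,0],"turn":0.042,"grip":2.8},{"slide":[43,-17,0],"turn":0.042,"grip":2.8},{"slide":[43,-17,0],"turn":0.042,"grip":2.8},{"slide":[45,-16.5,0],"turn":0.042,"grip":2.8},{"slide":[45,-16.5,0],"turn":0.042,"grip":2.8}]' 60
python3 -c "
from h import *
b=np.array([.4,.916]);c=np.array([.584,.213])-.083*b;print(c)
to(*c,.033,66.4)"
```

```text
floor z 0.005730877965195447
rim X,Y pct [-0.067 -0.066  0.028  0.077  0.079] [-0.083 -0.081  0.009  0.086  0.131] 638
((0.5291712284088135, 0.15911602973937988), (0.14623741805553436, 0.22411790490150452), 65.58373260498047)
time: 16.9
eef_pos: [0.5396, 0.1233, 0.202]
tcp_rot: [0.836, 0.549, -0.002, -0.002]
contact_force: [0.3, -0.9, -2.8]
opening: 0.39
finger_force: 60.3
[0.5508   0.136972]
slide cm [ 1.73  0.57 16.89] az 66.55 turn 0.003 F [ 0.35 -0.91 -2.77] t 16.9
```

```bash
python3 -m inch '[{"slide":[1.7,0.6,0],"turn":0,"grip":2.8},{"slide":[1.7,0.6,3],"turn":0,"grip":2.8},{"slide":[1.7,0.6,6],"turn":0,"grip":2.8},{"slide":[1.7,0.6,9],"turn":0,"grip":2.8},{"slide":[1.7,0.6,12],"turn":0,"grip":2.8},{"slide":[1.7,0.6,14],"turn":0,"grip":2.8},{"slide":[1.7,0.6,15.5],"turn":0,"grip":2.8},{"slide":[1.7,0.6,16],"turn":0,"grip":2.8},{"slide":[1.7,0.6,16.4],"turn":0,"grip":2.8},{"slide":[1.7,0.6,16.4],"turn":0,"grip":2.8}]' 60
python3 -c "
from h import *
to(.5508,.137,.033,66.4)"
```

```text
time: 17.9
eef_pos: [0.553, 0.1345, 0.0417]
tcp_rot: [0.837, 0.547, 0.0, 0.0]
contact_force: [0.4, 0.4, -1.8]
opening: 0.387
finger_force: 60.3
slide cm [ 0.14 -0.3   0.87] az 66.39 turn -0.0 F [ 0.4   0.43 -1.77] t 17.9
```

```bash
python3 -m inch '[{"slide":[0,-0.2,0.3],"turn":0,"grip":2.8},{"slide":[0,-0.2,0.6],"turn":0,"grip":2.8},{"slide":[0,-0.2,0.75],"turn":0,"grip":2.8},{"slide":[0,-0.2,0.75],"turn":0,"grip":2.8}]' 60
```

```text
time: 18.3
eef_pos: [0.5508, 0.1355, 0.0339]
tcp_rot: [0.837, 0.548, -0.0, -0.0]
contact_force: [-0.2, -0.2, -1.1]
opening: 0.394
finger_force: 60.3
```

Just at the floor, so I release with a modest opening and lift.

```bash
python3 -m inch '[{"slide":[0,0,0.08],"turn":0,"grip":2.8},{"slide":[0,0,0.08],"turn":0,"grip":3.8},{"slide":[0,0,0.08],"turn":0,"grip":5},{"slide":[0,0,0.08],"turn":0,"grip":5.5},{"slide":[0,0,0.08],"turn":0,"grip":5.5},{"slide":[0,0,-2],"turn":0,"grip":5.5},{"slide":[0,0,-5],"turn":0,"grip":5.5},{"slide":[0,0,-9],"turn":0,"grip":5.5},{"slide":[0,0,-14],"turn":0,"grip":5.5},{"slide":[-4,0,-16],"turn":0,"grip":5.5},{"slide":[-9,0,-17],"turn":0,"grip":5.5},{"slide":[-14,0,-17],"turn":0,"grip":5.5},{"slide":[-18,0,-17],"turn":0,"grip":5.5},{"slide":[-18,0,-17],"turn":0,"grip":5.5},{"slide":[-18,0,-17],"turn":0,"grip":5.5}]' 60
python3 - <<'E'
from h import *
p,d=ctrl.read_camera("side");a=cv2.resize(p[130:310,110:350,::-1],(560,420))
q,e,W=wrist("w3");cv2.imwrite("pics/end.png",np.vstack([a,cv2.resize(q[:190,:,::-1],(560,180))])[:600])
print(ctrl.get_state()["contact_force"])
E
```

```text
time: 19.8
eef_pos: [0.4787, -0.0302, 0.2042]
tcp_rot: [0.837, 0.547, 0.0, 0.0]
contact_force: [-0.1, 1.2, -0.5]
opening: 0.644
finger_force: 0.0
[-0.58158134  0.11996573  0.36659679]
```

View pics/end.png

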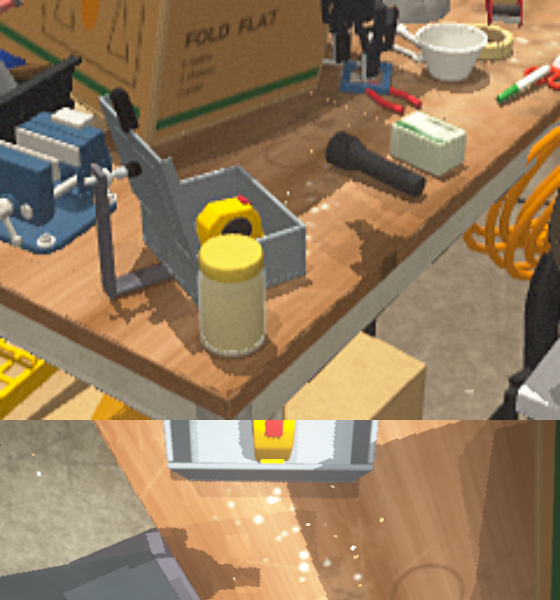

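The tape stands inside the box at (228,218), the lid rests on the bumper at (133,170), and the jar, torch and nail box are in place.

```bash
python3 -c "
from plant import ctrl
print(ctrl.sign_off())"
```

```text
the job is handed in; nothing more can be done
None
```

I handed the job in at about 20 s: I pressed the lid on its rubber stop at an estimated 10–14 N, left it resting there, and stood the tape measure on the box floor. The jar, torch and nail box looked undisturbed in the last picture, and sign-off returned no verdict.

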